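Pack the finish jars and lock the row crate

TASK

Finish packing the jar crate on the carving bench: loosen the clamp knob, slide the keeper bar fully off the cells, and stand every jar that is still out on the bench upright in an empty cell, one per cell, leaving the jar already packed where it is. Then slide the keeper bar fully back over the jars and tighten the clamp knob. Leave the mallet, the plate blank and the carving tool alone.

Things in the scene. Friction and masses are not known exactly. Their poses are not given: they have to be found in the camera images.
- crate: plywood row crate fixed to the bench: base board 350 x 235 mm, 8 mm thick (crate y -195 to +40 mm), with one straight row of five open square cells (inside 56 x 56 mm, walls 5 mm thick, 61 mm centre to centre, wall tops 48 mm above the bench). Origin on the bench under the centre of the middle cell; x runs along the row, y across it to the loading side, where the loose jars start
- cell1 (a point): centre of the floor of cell 1, 8 mm above the bench, where an upright jar's origin comes to rest (crate x = -122 mm); axes as the crate's. Each cell starts either empty or holding one packed jar. Beyond it, at crate x = -160 mm, a 10 mm end board (y -125 to +35 mm, 98 mm high) carries the keeper
- cell2 (a point): centre of the floor of cell 2, 8 mm above the bench, where an upright jar's origin comes to rest (crate x = -61 mm); axes as the crate's. Each cell starts either empty or holding one packed jar
- cell3 (a point): centre of the floor of cell 3, 8 mm above the bench, where an upright jar's origin comes to rest (crate x = 0 mm); axes as the crate's. Each cell starts either empty or holding one packed jar
- cell4 (a point): centre of the floor of cell 4, 8 mm above the bench, where an upright jar's origin comes to rest (crate x = 61 mm); axes as the crate's. Each cell starts either empty or holding one packed jar
- cell5 (a point): centre of the floor of cell 5, 8 mm above the bench, where an upright jar's origin comes to rest (crate x = 122 mm); axes as the crate's. Each cell starts either empty or holding one packed jar. Beyond it, at crate x = +160 mm, a 10 mm end board (y -125 to +35 mm, 98 mm high) carries the keeper
- keeper (a joint): wooden keeper bar 334 x 34 x 8 mm lying across all five cells, underside 99 mm above the bench, 6 mm over the jar lids, so no jar can pass. Slides along crate -y: 0 = closed, centred over the row; 0.08 m = end stop, fully open, clear of the cells. Starts within 15 mm of closed, slides with 2 to 4 N when free, held to 10 N when clamped. Its tongue runs back under the clamp
- keeper_grip (a point): point in the middle of the keeper's wooden handle, a rib on top of the bar 60 mm long along crate x, 14 mm thick along crate y, 24 mm high (top 131 mm above the bench, this point 121 mm); moves with the keeper, axes as the crate's
- clamp (a joint): black clamp knob on a vertical screw, turning 1.5 rad between stops: 0 = fully loose, growing as it is turned clockwise seen from above, 1.5 = fully tight. Below 0.5 the keeper is free, from 1.15 it is clamped. Starts tight, 1.2 to 1.4. It takes about 0.06 to 0.1 N m and stays where left
- clamp_grip (a point): on the knob's axis at the height to grip, 157 mm above the bench (crate x 0, y -150 mm, on a bridge with its plate 120 mm high): disc 44 mm across, its top 134 mm above the bench, with an upright bar grip 42 mm long, 14 mm thick, top 164 mm above the bench. x of this point runs along the bar and turns with the knob; at joint 0 the bar is 0.75 rad anticlockwise of crate x
- jar_a: straight-sided amber glass jar with a dark steel screw lid flush with its sides, 44 mm diameter, 85 mm tall, about 0.2 kg, heavy-bottomed; origin at the centre of its underside, z up; one of three or four to be packed; starts upright on the bench on the crate's +y side (may be absent)
- jar_b: straight-sided amber glass jar with a dark steel screw lid flush with its sides, 44 mm diameter, 85 mm tall, about 0.2 kg, heavy-bottomed; origin at the centre of its underside, z up; one of three or four to be packed; starts upright on the bench on the crate's +y side (may be absent)
- jar_c: straight-sided amber glass jar with a dark steel screw lid flush with its sides, 44 mm diameter, 85 mm tall, about 0.2 kg, heavy-bottomed; origin at the centre of its underside, z up; one of three or four to be packed; starts upright on the bench on the crate's +y side (may be absent)
- jar_d: straight-sided amber glass jar with a dark steel screw lid flush with its sides, 44 mm diameter, 85 mm tall, about 0.2 kg, heavy-bottomed; origin at the centre of its underside, z up; one of three or four to be packed; starts upright on the bench on the crate's +y side (may be absent)
- packed1: straight-sided amber glass jar with a dark steel screw lid flush with its sides, 44 mm diameter, 85 mm tall, about 0.2 kg, heavy-bottomed; origin at the centre of its underside, z up; already packed in cell1 at the start, or absent, in which case that cell starts empty (one of the five is present)
- packed2: straight-sided amber glass jar with a dark steel screw lid flush with its sides, 44 mm diameter, 85 mm tall, about 0.2 kg, heavy-bottomed; origin at the centre of its underside, z up; already packed in cell2 at the start, or absent, in which case that cell starts empty (one of the five is present)
- packed3: straight-sided amber glass jar with a dark steel screw lid flush with its sides, 44 mm diameter, 85 mm tall, about 0.2 kg, heavy-bottomed; origin at the centre of its underside, z up; already packed in cell3 at the start, or absent, in which case that cell starts empty (one of the five is present)
- packed4: straight-sided amber glass jar with a dark steel screw lid flush with its sides, 44 mm diameter, 85 mm tall, about 0.2 kg, heavy-bottomed; origin at the centre of its underside, z up; already packed in cell4 at the start, or absent, in which case that cell starts empty (one of the five is present)
- packed5: straight-sided amber glass jar with a dark steel screw lid flush with its sides, 44 mm diameter, 85 mm tall, about 0.2 kg, heavy-bottomed; origin at the centre of its underside, z up; already packed in cell5 at the start, or absent, in which case that cell starts empty (one of the five is present)
- mallet: bystander: joiner's mallet lying on the bench, dark head 60 x 110 x 60 mm, round handle 200 mm long to its -x; origin under the head
- blank: bystander: round wooden plate blank lying on the bench, 130 mm diameter, 16 mm thick; origin centre of underside
- gouge: bystander: carving tool, 220 mm long, 26 mm thick handle, lying on the bench; origin under its middle
Not all that is in view belongs to the job. Leave any red or turquoise look-alike of the jar_c alone.

How it is judged:
By the outcome, as a careful person would: the job done as asked, in the order asked, and still so for the second after the job is handed in, with the robot touching nothing.
Of jar_a, jar_b, jar_c, jar_d only 3 to 4 are there at a start; the rules pass over those that are not, and their reading is None.
Of packed1, packed2, packed3, packed4, packed5 only 1 to 1 are there at a start; the rules pass over those that are not, and their reading is None.
At some moment in a run one of jar_a, jar_b, jar_c, jar_d may be knocked a few centimetres aside while the robot is not near it.
It also fails if it takes over 208 s, if anything falls off the work surface, if the arm or the gripper's body presses on something with over 40 N, if the wrist force passes 120 N, or if a joint passes its speed limit or range.

ROBOT

A 6-joint arm with a two-finger parallel gripper is mounted at the origin on the work surface. World frame = base frame: x ahead of the robot, y to its left, z up, the work surface at z = 0. Lengths are in m, angles in degrees, forces in N, time in s.
With the tool pointing down it reaches from about 0.35 to 0.875 m from the base axis. Payload 4.2 kg.
Tool frame: the origin (TCP) lies on the centre line of the jaws, within the pads' length; the fingertips stand r.tip_extent ahead of it and the grasp point (between the pads) lies 11 mm behind it (r.tip_extent is the distance from the TCP to the fingertips, in m); z points along the fingers, y is the line along which they close (so a half turn about z gives the same grasp; the last joint's range is limited). The gripper opens to 87 mm and grips with 3 to 60 N. Pads are 19 mm wide; open, the fingers measure 117 mm over their backs; the gripper's body (75 mm by 190 mm) begins 51 mm behind the grasp point.
Start: joints at [79.905, 22.042, 0.453, 0, -68.411, -14.817], TCP at [0.263, 0.567, 0.231] pointing down, gripper open.
Joint ranges: [-179.83, 179.83], [-69.29, 118.12], [-61.27, 80.66], [-181.25, 117.63], [-171.15, -9.14], [-177.46, 177.46]. Speed limits (degrees/s): [159.86, 159.86, 180, 180, 180, 180].

INTERFACE

Orientations are given as a 3x3 rotation matrix whose columns are the frame's x, y, z axes.
In Python, from station import r gives the robot as it stands.
- The arm moves only by the shell command python3 -m jog 'ROWS'. ROWS is text: rows parted by semicolons, each of 5 numbers parted by spaces: the opening, from 0 (shut) to 1 (fully open), then the shift along the world's x, y, z in mm, then the turn about the world's z in degrees. In form: hand dx dy dz roll; .... A call has 1 to 5 rows; each row shifts and turns the commanded pose from where the row before left it; what a row does not reach is not made up. A row lasts 1/8 s, in which the tool goes at most 62.5 mm and 10.7 degrees, less where a joint would pass 70% of its speed; a pose out of reach is approached as far as the arm can. A call is refused whole if a number of a shift passes 62.5 or a number of a turn 10.7, either way. A call with a gripper value outside its range is refused whole. The fingers move at their own pace and stop on an object; the grip force is fixed at half the most. Time passes only in rows, so rows that do not move let the fingers close. It gives the time, the measured TCP pose, the force, the opening and the grip force at its end, in the units of the state.
- r.sense(): the state, without advancing time (a new reading comes with each control period).
- r.capture(name): name is "scene" or "top"; returns a dict with "pixels" (480x640x3 uint8, red, green, blue), "fovy" (degrees; the focal length in pixels is half the picture's height over the tangent of half this angle, whatever the lens; pixels are square), "cx", "cy" (the principal point, pixels), "k1" (the pictures are not rectified: a ray, as slopes to the right and down, at radius r is drawn at 1 + k1 r^2 times it, then the intrinsics apply), "origin" and "orientation" of the camera in the world. Camera axes: x right, y down, z forward; pixel columns grow to the right and rows downward; lengths in m; the calibration is good to about 2 mm. A picture is of the moment at which its call begins. There is no depth.
- r.finish_job(): hands the job in; it is judged then, once.
The state is a dict: "time_s": time; "joints": joint angles; "joint_velocities": joint speeds; "effort": joint torques, N m; "tcp_pos": TCP position; "ee_rot": TCP orientation; "wrist_force": force on the tool from outside, world axes, zero at the start; "moment": the same for the moment, N m; "gripper_width": opening from 0.0 (shut) to 1.0 (fully open); "gripper_force": force on a finger pad.
Only numpy, scipy, OpenCV 4.12 (cv2) and the standard library are available. Lean on these libraries where they do the work, as an engineer would, in place of code of your own. Each camera call takes 0.05 s, during which the arm holds its last target. There are 200 camera calls.

## Working session

There is one attempt and no reset: what is moved stays moved. The work goes in short steps, Python scripts to look and compute and a shell command to move; the robot and the scene stay as the last step left them, time stands still between calls to the robot, and variables do not carry over. Pictures are saved under pics/ and viewed, at most 14 in all, crops included, and the job is handed in when it is done.

```bash
ls; mkdir -p pics
cat > h.py <<'E'
import numpy as np, cv2
from station import r
def cap(n,name):
    c=r.capture(n); np.savez('pics/'+name+'.npz',**c); cv2.imwrite('pics/'+name+'.png',c['pixels'][:,:,::-1]); return c
def load(name): return dict(np.load('pics/'+name+'.npz'))
def K(c):
    f=240/np.tan(np.radians(float(c['fovy']))/2); return np.array([[f,0,c['cx']],[0,f,c['cy']],[0,0,1.]]),np.array([float(c['k1']),0,0,0])
def proj(c,P):
    R=c['orientation'].T; k,d=K(c)
    # forward model per text
    q=(np.atleast_2d(P)-c['origin'])@R.T; s=q[:,:2]/q[:,2:]; s=s*(1+d[0]*(s**2).sum(1,keepdims=True))
    return s*k[0,0]+[k[0,2],k[1,2]]
def ray(c,uv):
    k,d=K(c); s=cv2.undistortPoints(np.array(uv,float).reshape(-1,1,2),k,d).reshape(-1,2)
    return np.c_[s,np.ones(len(s))]@c['orientation'].T
def atz(c,uv,z):
    v=ray(c,uv); o=c['origin']; return o+v*((z-o[2])/v[:,2:])
def tri(c1,u1,c2,u2):
    a,b=ray(c1,[u1])[0],ray(c2,[u2])[0]; A=np.c_[a,-b]; t=np.linalg.lstsq(A,c2['origin']-c1['origin'],rcond=None)[0]
    p,q=c1['origin']+t[0]*a,c2['origin']+t[1]*b; return (p+q)/2,np.linalg.norm(p-q)
E
python3 - <<'E'
from h import *
for n in('scene','top'):
    c=cap(n,n+'0'); print(n,c['fovy'],c['cx'],c['cy'],c['k1'],c['origin'],c['orientation'])
print(r.sense(),r.tip_extent)
E
```

```text
pics
scene 47.08743809094857 312.50260722307917 240.92774184150187 -0.1646739194832483 [1.16589156 0.96701329 0.90555795] [[-0.85812468  0.30633666 -0.41204355]
 [ 0.51331862  0.49431707 -0.70153734]
 [-0.01122645 -0.81351613 -0.58143399]]
top 43.88247159820557 331.35278796287236 233.7736487394254 0.036829025643256214 [0.38553281 0.03351964 1.86249421] [[ 0.02038395 -0.99330143  0.11373987]
 [-0.99961968 -0.02236161 -0.01613878]
 [ 0.01857408 -0.11336764 -0.99337947]]
{'time_s': 0.1, 'joints': array([ 7.99037600e+01,  2.20876880e+01,  3.87995863e-01, -2.39671368e-02,
       -6.84106956e+01, -1.48183173e+01]), 'joint_velocities': array([ 0.07444824, -0.21366627,  0.18807873,  0.03530058, -0.0076796 ,
       -0.11954967]), 'effort': array([-1.30061094e-04, -3.91691673e+01,  1.87935019e+01,  4.23189014e+00,
        1.34878670e-02, -7.11333746e-05]), 'tcp_pos': array([0.26304556, 0.56638403, 0.22956107]), 'ee_rot': array([[ 9.06872046e-01, -4.21405474e-01, -7.20672790e-04],
       [-4.21406074e-01, -9.06870210e-01, -1.82857830e-03],
       [ 1.17016220e-04,  1.96198243e-03, -9.99998068e-01]]), 'wrist_force': array([ 1.17466827, -1.04103591, -0.21072546]), 'moment': array([-0.03984661,  0.01817473, -0.0294009 ]), 'gripper_force': 0.0, 'gripper_width': 0.9982100173147075} 0.008
```

View pics/scene0.png

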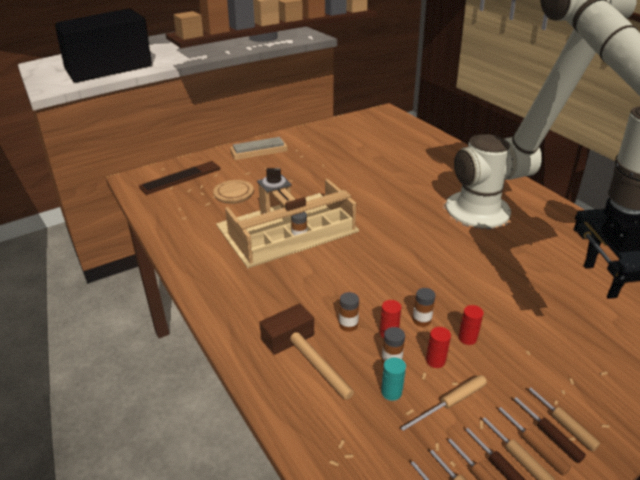

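View pics/top0.png

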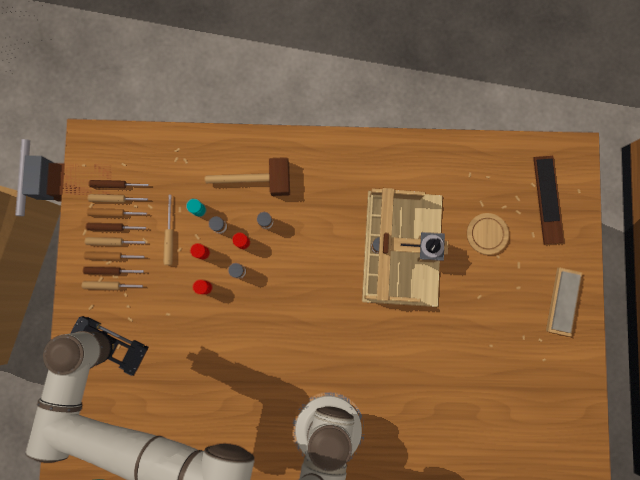

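The scene picture shows three amber jars, at (349,310), (425,305) and (394,345). In the top view they are at (265,220), (237,271) and (218,225). The crate spans top (365–442, 190–305). The red and turquoise pieces are decoys. I'll enlarge both views next.

Run:
```python
from h import *
def crop(n,x,y,w,h,s,o):
    i=cv2.imread(f'pics/{n}.png')[y:y+h,x:x+w]; i=cv2.resize(i,None,fx=s,fy=s,interpolation=cv2.INTER_CUBIC)
    for k in range(0,w,10): cv2.putText(i,str(x+k),(k*s,8),0,.3,(255,255,255),1); cv2.line(i,(k*s,10),(k*s,14),(255,255,255),1)
    for k in range(0,h,10): cv2.putText(i,str(y+k),(0,k*s+4),0,.3,(255,255,255),1)
    cv2.imwrite(f'pics/{o}.png',i)
crop('top0',355,180,110,135,4,'t1'); crop('scene0',210,160,155,105,5,'s1'); 
a=cv2.imread('pics/t1.png')
crop('top0',180,190,105,110,3,'t2'); b=cv2.imread('pics/t2.png')
o=np.zeros((540,440+315,3),np.uint8); o[:,:440]=a; o[:330,440:]=b; cv2.imwrite('pics/t3.png',o)
crop('scene0',335,280,110,90,5,'s2')
```

```text
(no output)
```

View pics/t3.png

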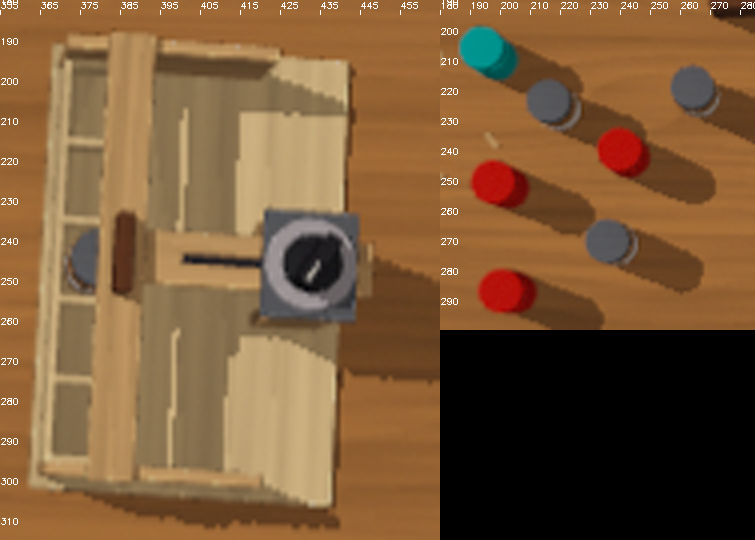

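View pics/s1.png

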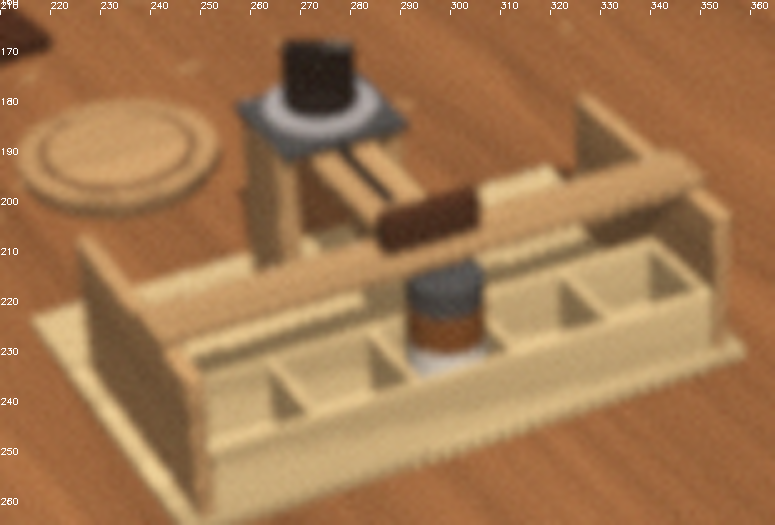

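View pics/s2.png

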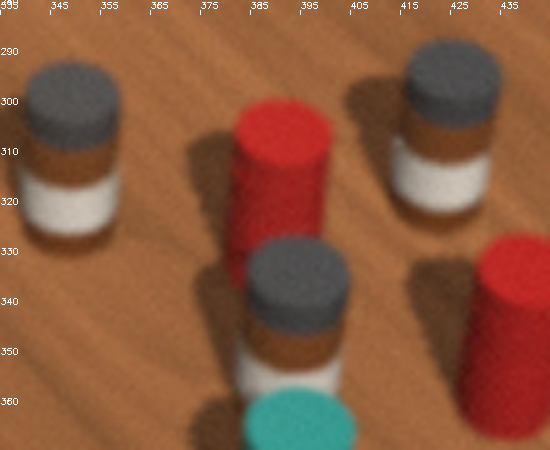

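The crops show the packed jar in cell 3, and the knob's bar tilted about 34° clockwise of the image's up direction. Next I'll fit the crate and triangulate the heights.

```bash
cat > meas.py <<'E'
from h import *
from scipy.optimize import least_squares
t,s=load('top0'),load('scene0')
T=lambda a,b:(355+a/4,180+b/4); S=lambda a,b:(210+a/5,160+b/5)
T2=lambda a,b:(180+(a-440)/3,190+b/3); S2=lambda a,b:(335+a/5,280+b/5)
tp={(175,40):T(52,43),(175,-195):T(348,60),(-175,-195):T(331,507),(-175,40):T(29,487)}
sp={(175,-195):S(32,320),(175,40):S(185,522),(-175,40):S(745,348)}
def W(p,P): 
    P=np.atleast_2d(P).astype(float); c,q=np.cos(p[2]),np.sin(p[2]); return np.c_[P[:,0]*c-P[:,1]*q+p[0],P[:,0]*q+P[:,1]*c+p[1],P[:,2]]
def res(p,z=None):
    z=.008 if z is None else z
    f=lambda d,c:(proj(c,W(p,[[x/1e3,y/1e3,z] for x,y in d]))-np.array(list(d.values()))).ravel()
    return np.r_[f(tp,t),f(sp,s)]
if __name__=='__main__':
    o=least_squares(res,[.6,-.2,0]); p=o.x; print('crate',p[:2],np.degrees(p[2]),'\n',o.fun.round(1))
    o=least_squares(lambda q:res(q[:3],q[3]),[*p,.008]);print('free z',o.x)
    np.save('crate.npy',p)
    inv=lambda P:((P[:2]-p[:2])@np.array([[np.cos(p[2]),-np.sin(p[2])],[np.sin(p[2]),np.cos(p[2])]])*1e3).round(1)
    for n,a,b in [('j1',T2(551,101),S2(297,265)),('j2',T2(693,88),S2(73,90)),('j3',T2(608,242),S2(453,70)),('handle',T(124,253),S(430,207)),('bar',T(313,272),S(320,44)),('disc',T(313,263),S(320,100))]:
        q,e=tri(t,a,s,b); print(n,q.round(4),e.round(4),'crate',inv(q))
    for n,a,z in [('handle',T(124,253),.131),('knob',T(313,263),.134),('knobtop',T(313,272),.164),('packed',T(93,255),.093)]:
        q=atz(t,[a],z)[0]; print(n,q,inv(q))
    for n,a in [('j1',T2(551,101)),('j2',T2(693,88)),('j3',T2(608,242)),('red',T2(622,152)),('red2',T2(492,182)),('red3',T2(500,290)),('turq',T2(482,46))]: print(n,atz(t,[a],.085)[0].round(3))
    for k in range(5): print(k+1,W(p,[[(k-2)*.061,0,.008]]).round(4),end=' ')
    print('knob',W(p,[[0,-.15,.157]]))
    for v in [(305,283),(320,261)]: print(inv(atz(t,[T(*v)],.164)[0]))
E
python3 meas.py
```

```text
crate [ 0.56005611 -0.1425947 ] -2.2614090040436885 
 [-0.1  0.3  0.1  0.6 -0.   0.2 -0.3  0.5 -0.7 -0.8 -0.3  1.6 -0.4 -0.4]
free z [ 0.56014822 -0.1422096  -0.03930163  0.00901404]
j1 [0.6103 0.349  0.0849] 0.0041 crate [ 30.8 493.2]
j2 [0.6272 0.2078 0.0842] 0.0028 crate [ 53.2 352.7]
j3 [0.4716 0.2868 0.0826] 0.0026 crate [-105.3  425.6]
handle [ 0.5587 -0.1546  0.1271] 0.0027 crate [ -0.8 -12.1]
bar [ 0.5485 -0.2892  0.1624] 0.0066 crate [  -5.8 -147. ]
disc [ 0.5541 -0.2932  0.1265] 0.0036 crate [   0.  -150.7]
handle [ 0.5594959  -0.15497781  0.131     ] [ -0.1 -12.4]
knob [ 0.55494874 -0.29279865  0.134     ] [   0.8 -150.3]
knobtop [ 0.54552682 -0.28713943  0.164     ] [  -8.8 -145. ]
packed [ 0.56129562 -0.13594919  0.093     ] [1.  6.7]
j1 [0.612 0.348 0.085]
j2 [0.628 0.207 0.085]
j3 [0.472 0.286 0.085]
red [0.562 0.275 0.085]
red2 [0.529 0.402 0.085]
red3 [0.423 0.39  0.085]
turq [0.666 0.419 0.085]
1 [[ 0.4382 -0.1378  0.008 ]] 2 [[ 0.4991 -0.1402  0.008 ]] 3 [[ 0.5601 -0.1426  0.008 ]] 4 [[ 0.621 -0.145  0.008]] 5 [[ 0.682  -0.1474  0.008 ]] knob [[ 0.55413729 -0.29247788  0.157     ]]
[ -17.1 -139.6]
[  -0.6 -149.7]
```

```bash
python3 -m jog '1 14.6 -43 0 -9.4;1 14.6 -43 0 -9.4;1 14.6 -43 0 -9.4;1 14.6 -43 0 -9.4;1 14.6 -43 0 -9.4'; python3 -m jog '1 14.6 -43 0 -9.4;1 14.6 -43 0 -9.4;1 14.6 -43 0 -9.4;1 14.6 -43 0 -9.4;1 14.6 -43 0 -9.4'
python3 -c "
from station import r
print(r.sense()['joints'].round(1))"
```

```text
time_s: 0.72
tcp_pos: [0.3363, 0.3501, 0.2302]
ee_rot: [[0.305, -0.952, -0.0], [-0.952, -0.305, -0.001], [0.0, 0.001, -1.0]]
wrist_force: [0.7, -0.3, 0.5]
gripper_width: 0.999
gripper_force: 0.0
time_s: 1.35
tcp_pos: [0.4092, 0.1353, 0.2304]
ee_rot: [[-0.488, -0.873, -0.0], [-0.873, 0.488, -0.0], [0.0, 0.0, -1.0]]
wrist_force: [1.4, -0.4, 1.0]
gripper_width: 1.002
gripper_force: 0.0
[ 40.1   2.7 -25.   -0.  -62.3 -69.3]
```

```bash
python3 -m jog '1 14.6 -43 0 -9.4;1 14.6 -43 0 -9.4;1 14.6 -43 0 -9.4;1 14.6 -43 0 -9.4;1 14.6 -43 0 -9.4'; python3 -m jog '1 14.6 -43 0 -9.4;1 14.6 -43 0 -9.4;1 14.6 -43 0 -9.4;1 14.6 -43 0 -9.4;1 14.6 -43 0 -9.4'
python3 -m jog '1 0 0 0 0;1 0 0 0 0'; python3 -c "
from station import r
import numpy as np
s=r.sense();print(s['joints'].round(1),s['tcp_pos'],np.degrees(np.arctan2(s['ee_rot'][1,0],s['ee_rot'][0,0])))"
```

```text
time_s: 1.98
tcp_pos: [0.4823, -0.0797, 0.2303]
ee_rot: [[-0.971, -0.238, -0.0], [-0.238, 0.971, 0.0], [0.0, 0.0, -1.0]]
wrist_force: [-0.3, -0.3, 0.8]
gripper_width: 1.003
gripper_force: 0.0
time_s: 2.6
tcp_pos: [0.5553, -0.2945, 0.2299]
ee_rot: [[-0.836, 0.548, -0.001], [0.548, 0.836, 0.0], [0.001, -0.0, -1.0]]
wrist_force: [0.0, 0.8, 0.3]
gripper_width: 1.004
gripper_force: 0.0
time_s: 2.85
tcp_pos: [0.5547, -0.2928, 0.2298]
ee_rot: [[-0.84, 0.543, -0.001], [0.543, 0.84, 0.001], [0.002, -0.0, -1.0]]
wrist_force: [0.4, -0.3, -0.0]
gripper_width: 0.997
gripper_force: 0.0
[ -13.1   22.3    0.8   -0.   -68.6 -109.8] [ 0.55469676 -0.2928428   0.22980772] 147.11525316725857
```

```bash
python3 -m jog '0.6 -0.5 0 -28 0;0.6 0 0.3 -28 0;0.6 0 0 -27 0;0.6 0 0 0 0'; python3 -m jog '0 0 0 0 0;0 0 0 0 0;0 0 0 0 0;0 0 0 0 0;0 0 0 0 0'; python3 -m jog '0 0 0 0 0;0 0 0 0 0;0 0 0 0 0'
```

```text
time_s: 3.35
tcp_pos: [0.5531, -0.2911, 0.1457]
ee_rot: [[-0.841, 0.542, -0.005], [0.542, 0.841, 0.002], [0.005, -0.001, -1.0]]
wrist_force: [0.5, 0.2, 0.9]
gripper_width: 0.645
gripper_force: 0.0
time_s: 3.98
tcp_pos: [0.5546, -0.2934, 0.1479]
ee_rot: [[-0.84, 0.543, -0.0], [0.543, 0.84, -0.001], [-0.0, -0.001, -1.0]]
wrist_force: [-1.1, -2.6, 1.3]
gripper_width: 0.152
gripper_force: 30.0
time_s: 4.35
tcp_pos: [0.5547, -0.2934, 0.1479]
ee_rot: [[-0.84, 0.543, 0.0], [0.543, 0.84, -0.001], [-0.0, -0.001, -1.0]]
wrist_force: [-2.2, -3.9, 2.6]
gripper_width: 0.156
gripper_force: 30.0
```

```bash
python3 -m jog '0 0 0 0 8;0 0 0 0 8;0 0 0 0 8;0 0 0 0 8;0 0 0 0 8'; python3 -m jog '0 0 0 0 8;0 0 0 0 8;0 0 0 0 6;0 0 0 0 0;0 0 0 0 0'
python3 - <<'E'
from h import *
s=r.sense();print(s['joints'].round(1),s['moment'],np.degrees(np.arctan2(s['ee_rot'][1,0],s['ee_rot'][0,0])))
E
```

```text
time_s: 4.97
tcp_pos: [0.5549, -0.2923, 0.1479]
ee_rot: [[-0.992, -0.127, 0.0], [-0.127, 0.992, 0.001], [-0.0, 0.001, -1.0]]
wrist_force: [-1.3, -0.4, 3.7]
gripper_width: 0.16
gripper_force: 30.0
time_s: 5.6
tcp_pos: [0.5546, -0.2917, 0.1479]
ee_rot: [[-0.875, -0.485, -0.0], [-0.485, 0.875, 0.002], [-0.0, 0.002, -1.0]]
wrist_force: [-1.9, 4.9, 6.0]
gripper_width: 0.158
gripper_force: 30.0
[-13.   26.   -5.7  -0.1 -58.3 -48. ] [1.37600237 0.47889923 0.12279524] -151.00829668765064
```

```bash
python3 -m jog '0.5 0 0 0 0;0.5 0 0 0 0;0.5 0 0 0 0;0.5 0 0 25 0;0.5 0 0 25 0'; python3 -m jog '0.5 1.2 34.2 0 -7.8;0.5 1.1 34.2 0 -7.8;0.5 1.1 34.2 0 -7.8;0.5 1.1 34.2 0 -7.9;0.5 0 0 0 0'; python3 -m jog '0.5 0 0 -40 0;0.5 0 0 -38 0;0.5 0 0 0 0'; python3 -c "
from station import r
import numpy as np
s=r.sense();print(s['tcp_pos'],s['wrist_force'],np.degrees(np.arctan2(s['ee_rot'][1,0],s['ee_rot'][0,0])))"
```

```text
time_s: 6.22
tcp_pos: [0.5546, -0.293, 0.1975]
ee_rot: [[-0.874, -0.486, -0.001], [-0.486, 0.874, 0.0], [0.001, 0.001, -1.0]]
wrist_force: [0.9, -0.5, -0.4]
gripper_width: 0.492
gripper_force: 0.0
time_s: 6.85
tcp_pos: [0.5594, -0.1544, 0.1976]
ee_rot: [[-0.999, 0.036, 0.0], [0.036, 0.999, 0.0], [-0.0, 0.0, -1.0]]
wrist_force: [-0.1, -1.1, 0.4]
gripper_width: 0.498
gripper_force: 0.0
time_s: 7.22
tcp_pos: [0.5587, -0.1569, 0.118]
ee_rot: [[-0.999, 0.038, -0.003], [0.038, 0.999, -0.0], [0.003, -0.001, -1.0]]
wrist_force: [0.4, -0.0, 0.8]
gripper_width: 0.499
gripper_force: 0.0
[ 0.55868648 -0.15693783  0.11795154] [ 0.44996178 -0.02638426  0.75049585] 177.80198059189271
```

```bash
python3 -m jog '0 0 0 0 0;0 0 0 0 0;0 0 0 0 0;0 0 0 0 0;0 0 0 0 0'; python3 -m jog '0 -0.4 -10 0 0;0 -0.4 -10 0 0;0 -0.4 -10 0 0;0 -0.4 -10 0 0;0 -0.4 -10 0 0';  python3 -m jog '0 -0.3 -8 0 0;0 -0.3 -8 0 0;0 0 -3 0 0;0 0 0 0 0'
```

```text
time_s: 7.85
tcp_pos: [0.5594, -0.156, 0.12]
ee_rot: [[-0.999, 0.038, 0.001], [0.038, 0.999, -0.0], [-0.001, 0.0, -1.0]]
wrist_force: [-0.3, 0.6, 2.3]
gripper_width: 0.157
gripper_force: 30.0
time_s: 8.48
tcp_pos: [0.5573, -0.2071, 0.1199]
ee_rot: [[-0.999, 0.039, 0.0], [0.039, 0.999, -0.0], [-0.0, -0.0, -1.0]]
wrist_force: [-1.6, 2.3, 4.8]
gripper_width: 0.159
gripper_force: 30.0
time_s: 8.98
tcp_pos: [0.5566, -0.2228, 0.1199]
ee_rot: [[-0.999, 0.039, 0.0], [0.039, 0.999, 0.004], [-0.0, 0.004, -1.0]]
wrist_force: [-2.0, 14.5, 7.8]
gripper_width: 0.158
gripper_force: 30.0
```

```bash
python3 -m jog '0 0 2 0 0;0.5 0 0 0 0;0.5 0 0 0 0;0.5 0 0 0 0;0.5 0 0 40 0'; python3 -m jog '0.9 0 0 40 0;0.9 0 0 30 0;0.9 0 0 0 0'
cat >> h.py <<'E'
def lids(n,zs=(.085,)):
    """grey lid blobs in the top view -> world xy"""
    c=cap('top',n); h=cv2.cvtColor(c['pixels'],cv2.COLOR_RGB2HSV)
    m=((h[...,1]<75)&(h[...,2]>60)&(h[...,2]<135)).astype(np.uint8); m[:130]=0; m[320:]=0; m=cv2.morphologyEx(m,cv2.MORPH_OPEN,np.ones((3,3),np.uint8))
    k,_,st,ce=cv2.connectedComponentsWithStats(m)
    for i in range(1,k):
        if 60<st[i,4]<900 and 70<ce[i,0]<520: print(ce[i].round(1),st[i,2:5],[atz(c,[ce[i]],z)[0,:2].round(4) for z in zs])
E
python3 - <<'E'
from h import *
lids('top1',(.085,.093)); cap('scene','scene1')
print(r.sense()['tcp_pos'],r.sense()['time_s'])
a=cv2.imread('pics/top1.png')[170:340,160:480]; cv2.imwrite('pics/c1.png',cv2.resize(a,None,fx=2.5,fy=2.5,interpolation=cv2.INTER_CUBIC))
E
```

```text
time_s: 9.6
tcp_pos: [0.5542, -0.2229, 0.1562]
ee_rot: [[-0.999, 0.04, -0.009], [0.04, 0.999, 0.002], [0.009, 0.001, -1.0]]
wrist_force: [0.7, -0.0, 0.6]
gripper_width: 0.471
gripper_force: 0.0
time_s: 9.98
tcp_pos: [0.558, -0.2237, 0.2324]
ee_rot: [[-0.999, 0.039, 0.006], [0.039, 0.999, -0.001], [-0.006, -0.001, -1.0]]
wrist_force: [0.2, -0.1, -0.8]
gripper_width: 0.758
gripper_force: 0.0
[263.7 218.7] [ 14  14 155] [array([0.6301, 0.2088]), array([0.629, 0.208])]
[215.7 223.3] [ 14  14 162] [array([0.6127, 0.3517]), array([0.6117, 0.3502])]
[377.  272.7] [ 12  90 460] [array([ 0.4751, -0.1341]), array([ 0.4747, -0.1333])]
[416.1 240.6] [ 56  16 260] [array([ 0.574 , -0.2505]), array([ 0.5732, -0.2492])]
[428.5 254.2] [ 21   9 114] [array([ 0.534 , -0.2877]), array([ 0.5333, -0.2862])]
[235.4 269.8] [ 14  14 161] [array([0.4749, 0.2874]), array([0.4745, 0.2862])]
[ 0.55621272 -0.22305981  0.22889763] 10.075
```

View pics/c1.png

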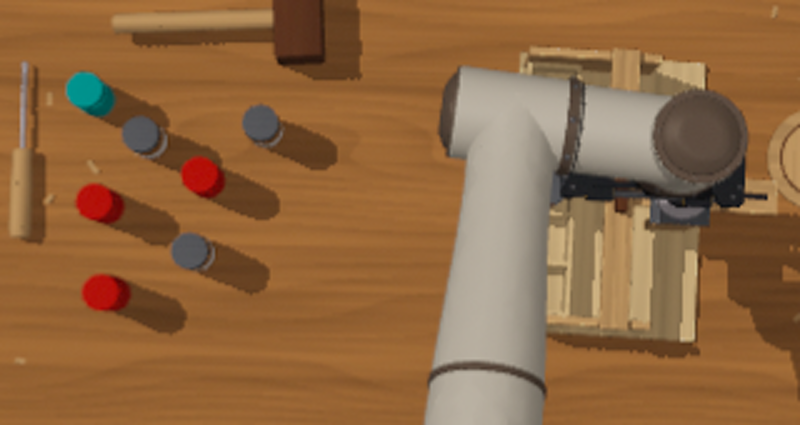

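```bash
python3 -m jog '1 8 48 0 0;1 8 48 0 0;1 8 48 0 0;1 8 48 0 0;1 8 48 0 0'; python3 -m jog '1 8 48 0 0;1 8 48 0 0;1 8 48 0 0;1 7 47 0 0;1 0 0 0 0'; python3 -m jog '1 0 0 0 0'
python3 - <<'E'
from h import *
print(r.sense()['tcp_pos']); lids('top2')
E
```

```text
time_s: 10.7
tcp_pos: [0.596, 0.0183, 0.2276]
ee_rot: [[-0.999, 0.039, -0.003], [0.039, 0.999, -0.001], [0.003, -0.001, -1.0]]
wrist_force: [0.4, -0.3, -1.0]
gripper_width: 0.999
gripper_force: 0.0
time_s: 11.32
tcp_pos: [0.627, 0.2107, 0.2265]
ee_rot: [[-0.999, 0.035, -0.004], [0.035, 0.999, -0.002], [0.004, -0.002, -1.0]]
wrist_force: [0.6, 0.3, -0.6]
gripper_width: 1.003
gripper_force: 0.0
time_s: 11.45
tcp_pos: [0.627, 0.2075, 0.2278]
ee_rot: [[-0.999, 0.038, -0.003], [0.038, 0.999, -0.002], [0.003, -0.002, -1.0]]
wrist_force: [0.7, -0.2, 0.6]
gripper_width: 0.998
gripper_force: 0.0
[0.62699969 0.20752126 0.22781654]
[242.  210.4] [ 58  46 565] [array([0.6537, 0.2748])]
[263.5 222.3] [12  6 62] [array([0.6191, 0.209 ])]
[226.7 268.6] [ 48  81 636] [array([0.4781, 0.3134])]
[379.7 244. ] [ 14  15 165] [array([ 0.5616, -0.141 ])]
[431.7 255.1] [ 24  13 147] [array([ 0.5314, -0.2975])]
[250.6 314.5] [10 10 72] [array([0.3445, 0.2377])]
```

```bash
python3 -m jog '1 1 0 -54 0;1 0 0 -54 0;1 0 0 -53 0;1 0 0 0 0;1 0 0 0 0'; python3 -m jog '0 0 0 0 0;0 0 0 0 0;0 0 0 0 0;0 0 0 0 0;0 0 0 0 0'; python3 -m jog '0 0 0 0 0;0 0 0 30 0;0 0 0 30 0;0 0 0 0 0'
```

```text
time_s: 12.12
tcp_pos: [0.6302, 0.2077, 0.0709]
ee_rot: [[-0.999, 0.039, 0.003], [0.039, 0.999, 0.001], [-0.003, 0.001, -1.0]]
wrist_force: [0.3, 0.5, 0.1]
gripper_width: 0.999
gripper_force: 0.0
time_s: 12.75
tcp_pos: [0.6286, 0.208, 0.0686]
ee_rot: [[-0.999, 0.038, -0.0], [0.038, 0.999, 0.0], [0.0, 0.0, -1.0]]
wrist_force: [-0.4, 1.5, -0.2]
gripper_width: 0.515
gripper_force: 0.5
time_s: 13.25
tcp_pos: [0.6299, 0.2086, 0.1307]
ee_rot: [[-0.999, 0.038, 0.004], [0.038, 0.999, 0.002], [-0.004, 0.003, -1.0]]
wrist_force: [0.3, -0.2, -2.3]
gripper_width: 0.5
gripper_force: 30.0
```

```bash
python3 -m jog '0 0 0 40 0;0 6.6 -44.5 40 0;0 6.6 -44.5 0 0;0 6.6 -44.5 0 0;0 6.6 -44.5 0 0'; python3 -m jog '0 6.6 -44.5 0 0;0 6.6 -44.5 0 0;0 6.6 -44.5 0 0;0 6.6 -44.5 0 0;0 0 0 0 0'; python3 -m jog '0 0 0 0 0;0 0 0 0 0'
python3 - <<'E'
from h import *
print(r.sense()['tcp_pos']); cap('scene','s3')
a=cv2.imread('pics/s3.png')[120:280,200:400]; cv2.imwrite('pics/c3.png',cv2.resize(a,None,fx=3,fy=3,interpolation=cv2.INTER_CUBIC))
E
```

```text
time_s: 13.88
tcp_pos: [0.654, 0.0286, 0.2061]
ee_rot: [[-0.999, 0.039, -0.004], [0.039, 0.999, -0.0], [0.004, -0.0, -1.0]]
wrist_force: [0.3, -0.4, -2.1]
gripper_width: 0.503
gripper_force: 30.0
time_s: 14.5
tcp_pos: [0.6803, -0.1511, 0.2053]
ee_rot: [[-0.999, 0.043, -0.005], [0.043, 0.999, 0.001], [0.005, 0.0, -1.0]]
wrist_force: [-1.2, 0.3, -2.8]
gripper_width: 0.494
gripper_force: 30.0
time_s: 14.75
tcp_pos: [0.6812, -0.1468, 0.2078]
ee_rot: [[-0.999, 0.037, -0.001], [0.037, 0.999, 0.0], [0.001, 0.0, -1.0]]
wrist_force: [0.0, 0.3, -1.1]
gripper_width: 0.503
gripper_force: 30.0
[ 0.68118492 -0.14681223  0.20783675]
```

View pics/c3.png

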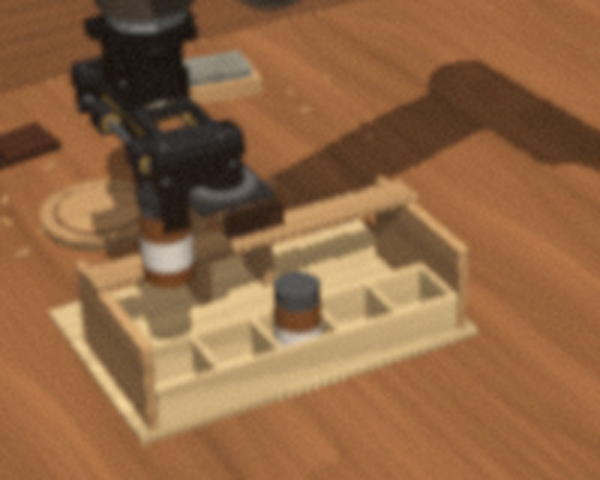

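The jar hangs upright above cell 5, at crop pixel (168,250). I'll lower it.

```bash
python3 -m jog '0 0.5 0 -40 0;0 0 0 -40 0;0 0 0 -30 0;0 0 0 -10 0;0 0 0 0 0'; python3 -m jog '0 0 0 -6 0;0 0 0 -4 0;0 0 0 0 0;0 0 0 0 0'
```

```text
time_s: 15.42
tcp_pos: [0.6822, -0.1475, 0.0887]
ee_rot: [[-0.999, 0.037, -0.0], [0.037, 0.999, -0.0], [0.0, -0.0, -1.0]]
wrist_force: [0.3, 0.1, -0.8]
gripper_width: 0.497
gripper_force: 30.0
time_s: 15.92
tcp_pos: [0.6821, -0.1482, 0.0789]
ee_rot: [[-0.999, 0.039, 0.001], [0.039, 0.999, -0.0], [-0.001, -0.0, -1.0]]
wrist_force: [0.3, -0.3, -2.3]
gripper_width: 0.5
gripper_force: 30.0
```

```bash
python3 -m jog '0 0 0 -2 0;0 0 0 0 0;0.65 0 0 0 0;0.65 0 0 0 0;0.65 0 0 0 0'; python3 -m jog '0.65 0 0 30 0;0.65 0 0 40 0;0.65 0 0 40 0;0.65 0 0 40 0;1 -5 35 0 0';python3 -m jog '1 -6.6 47 0 0;1 -6.6 47 0 0;1 -6.6 47 0 0;1 -6.6 47 0 0;1 -6.6 47 0 0'; python3 -m jog '1 0 0 0 0;1 0 0 0 0'
python3 - <<'E'
from h import *
print(r.sense()['tcp_pos']); lids('top3',(.085,.093))
E
```

```text
time_s: 16.55
tcp_pos: [0.6822, -0.1481, 0.077]
ee_rot: [[-0.999, 0.039, 0.001], [0.039, 0.999, -0.0], [-0.001, -0.0, -1.0]]
wrist_force: [-1.4, 0.6, -1.0]
gripper_width: 0.642
gripper_force: 0.0
time_s: 17.18
tcp_pos: [0.6789, -0.1148, 0.2315]
ee_rot: [[-0.999, 0.042, 0.009], [0.041, 0.999, -0.001], [-0.009, -0.001, -1.0]]
wrist_force: [-0.4, 0.7, -0.3]
gripper_width: 0.699
gripper_force: 0.0
time_s: 17.8
tcp_pos: [0.6436, 0.1234, 0.2269]
ee_rot: [[-0.999, 0.039, 0.001], [0.039, 0.999, 0.0], [-0.001, 0.0, -1.0]]
wrist_force: [0.6, 0.2, 0.0]
gripper_width: 0.996
gripper_force: 0.0
time_s: 18.05
tcp_pos: [0.6439, 0.1218, 0.2267]
ee_rot: [[-0.999, 0.038, 0.0], [0.038, 0.999, -0.0], [-0.0, -0.0, -1.0]]
wrist_force: [0.4, -0.5, -0.1]
gripper_width: 0.998
gripper_force: 0.0
[0.64390191 0.12184679 0.22674451]
[275.  204.7] [ 64  33 496] [array([0.6733, 0.1761]), array([0.672 , 0.1755])]
[382.4 203.4] [ 14  14 162] [array([ 0.6849, -0.1478]), array([ 0.6835, -0.147 ])]
[253.7 259.2] [ 41  84 492] [array([0.5075, 0.2343]), array([0.507 , 0.2334])]
[438.  254.9] [15 13 84] [array([ 0.5324, -0.3162]), array([ 0.5317, -0.3146])]
[276.  310.7] [ 13  18 125] [array([0.3569, 0.1634]), array([0.357 , 0.1628])]
```

Run:
```python
from h import *
c=cap('scene','s4')
a=cv2.imread('pics/top3.png')[170:330,160:410]; b=cv2.imread('pics/s4.png')[240:420,300:500]
a=cv2.resize(a,None,fx=1.8,fy=1.8); b=cv2.resize(b,None,fx=1.6,fy=1.6); o=np.zeros((300,780,3),np.uint8); o[:a.shape[0],:a.shape[1]]=a; o[:b.shape[0],455:455+b.shape[1]]=b; cv2.imwrite('pics/c4.png',o)
```

```text
(no output)
```

View pics/c4.png

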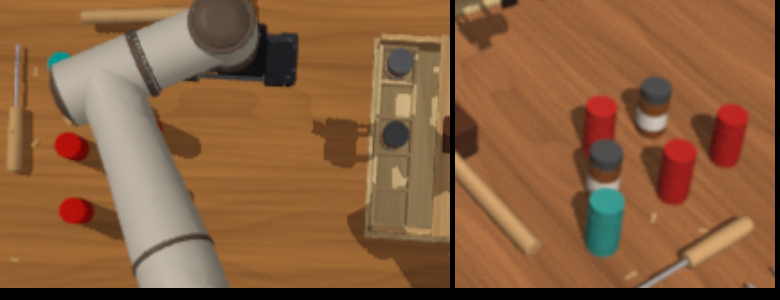

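The arm hides both remaining jars in the top view. In the scene crop they are at (394,334) and (425,295), unmoved.

```bash
python3 -m jog '1 -6.5 45.6 0 0;1 -6.5 45.6 0 0;1 -6.5 45.6 0 0;1 -6.5 45.6 0 0;1 -6.5 45.6 0 0'; python3 -m jog '1 0 0 0 0;1 0 0 -60 0;1 0 0 -55 0;1 0 0 -41 0;1 0 0 0 0'; python3 -m jog '0 0 0 0 0;0 0 0 0 0;0 0 0 0 0;0 0 0 0 0;0 0 0 0 0'; python3 -m jog '0 0 0 0 0;0 0 0 0 0;0 0 0 50 0;0 0 0 50 0;0 0 0 40 0'
```

```text
time_s: 18.77
tcp_pos: [0.6119, 0.3499, 0.2267]
ee_rot: [[-0.999, 0.041, 0.0], [0.041, 0.999, -0.0], [-0.0, -0.0, -1.0]]
wrist_force: [0.8, 0.0, 0.0]
gripper_width: 0.998
gripper_force: 0.0
time_s: 19.4
tcp_pos: [0.6101, 0.3464, 0.0666]
ee_rot: [[-0.999, 0.041, -0.007], [0.041, 0.999, -0.006], [0.007, -0.006, -1.0]]
wrist_force: [-0.1, -0.0, 0.6]
gripper_width: 0.998
gripper_force: 0.0
time_s: 20.02
tcp_pos: [0.6116, 0.3503, 0.071]
ee_rot: [[-0.999, 0.038, 0.001], [0.038, 0.999, 0.001], [-0.001, 0.001, -1.0]]
wrist_force: [0.2, 1.0, 0.9]
gripper_width: 0.517
gripper_force: 0.7
time_s: 20.65
tcp_pos: [0.6111, 0.3496, 0.2116]
ee_rot: [[-0.999, 0.039, -0.001], [0.039, 0.999, -0.0], [0.001, -0.001, -1.0]]
wrist_force: [0.9, -0.0, -2.4]
gripper_width: 0.495
gripper_force: 29.9
```

```bash
python3 -m jog '0 1 -49.5 0 0;0 1 -49.5 0 0;0 1 -49.5 0 0;0 1 -49.5 0 0;0 1 -49.5 0 0'; python3 -m jog '0 1 -49.5 0 0;0 1 -49.5 0 0;0 1 -49.5 0 0;0 1 -49.5 0 0;0 1 -49.5 0 0'; python3 -m jog '0 0 0 0 0;0 0 0 0 0;0 0 0 0 0'
python3 - <<'E'
from h import *
print(r.sense()['tcp_pos'],r.sense()['wrist_force']);c=cap('scene','s5'); p=r.sense()['tcp_pos']
i=cv2.imread('pics/s5.png')
b=p-[0,0,.071]
for dz in (0,.085):
  a=np.linspace(0,2*np.pi,40); P=b+np.c_[.022*np.cos(a),.022*np.sin(a),a*0+dz]; cv2.polylines(i,[(proj(c,P)*8).astype(np.int32)],True,(0,255,0),1,shift=3)
cv2.imwrite('pics/c5.png',cv2.resize(i[130:270,210:370],None,fx=3.5,fy=3.5,interpolation=cv2.INTER_CUBIC))
E
```

```text
time_s: 21.28
tcp_pos: [0.6154, 0.1006, 0.2093]
ee_rot: [[-0.999, 0.039, -0.003], [0.039, 0.999, -0.001], [0.003, -0.001, -1.0]]
wrist_force: [0.2, -0.8, -3.6]
gripper_width: 0.5
gripper_force: 29.9
time_s: 21.9
tcp_pos: [0.6204, -0.1465, 0.2093]
ee_rot: [[-0.999, 0.039, -0.003], [0.039, 0.999, 0.001], [0.003, 0.0, -1.0]]
wrist_force: [0.2, 0.5, -1.8]
gripper_width: 0.496
gripper_force: 29.9
time_s: 22.28
tcp_pos: [0.6213, -0.1439, 0.2102]
ee_rot: [[-0.999, 0.037, -0.001], [0.037, 0.999, 0.0], [0.001, 0.0, -1.0]]
wrist_force: [-1.0, 0.1, -3.6]
gripper_width: 0.501
gripper_force: 29.9
[ 0.62129018 -0.14387248  0.21019302] [-0.9994978   0.12365597 -3.63238645]
```

View pics/c5.png

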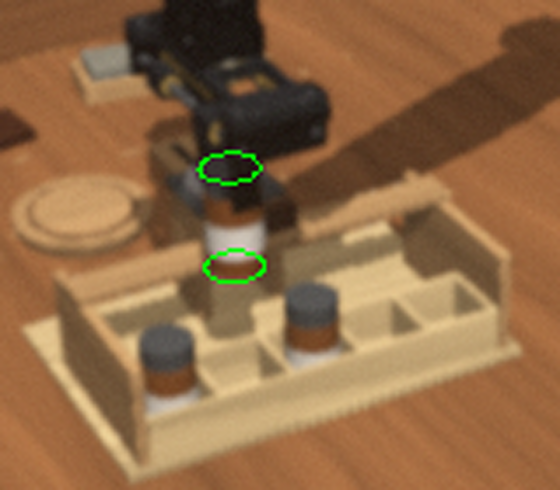

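The overlay matches the held jar at crop pixel (235,265), and cell 5 is filled cleanly. I'll lower this jar into cell 4.

```bash
python3 -m jog '0 0 -1 -40 0;0 0 0 -40 0;0 0 0 -30 0;0 0 0 -12 0;0 0 0 0 0'; python3 -m jog '0 0 0 -6 0;0 0 0 -3 0;0 0 0 0 0;0 0 0 0 0'
```

```text
time_s: 22.95
tcp_pos: [0.6215, -0.1455, 0.0883]
ee_rot: [[-0.999, 0.037, -0.001], [0.037, 0.999, -0.0], [0.001, -0.0, -1.0]]
wrist_force: [0.7, 0.2, -1.5]
gripper_width: 0.499
gripper_force: 29.9
time_s: 23.45
tcp_pos: [0.6216, -0.1461, 0.08]
ee_rot: [[-0.999, 0.039, 0.001], [0.039, 0.999, -0.0], [-0.001, -0.0, -1.0]]
wrist_force: [-0.9, -0.1, -3.4]
gripper_width: 0.501
gripper_force: 29.9
```

```bash
python3 -m jog '0 0 0 -1 0;0 0 0 0 0;0.65 0 0 0 0;0.65 0 0 0 0;0.65 0 0 0 0'; python3 -m jog '0.65 0 0 30 0;0.65 0 0 40 0;0.65 0 0 40 0;0.65 0 0 40 0;1 -15 43 0 0';python3 -m jog '1 -15 43 0 0;1 -15 43 0 0;1 -15 43 0 0;1 -15 43 0 0;1 0 0 0 0'; python3 -m jog '1 0 0 0 0'
python3 - <<'E'
from h import *
print(r.sense()['tcp_pos']); lids('top6',(.085,.093)); c=cap('scene','s6')
a=cv2.imread('pics/s6.png')[240:420,300:500]; b=cv2.imread('pics/s6.png')[170:280,200:370]
a=cv2.resize(a,None,fx=2,fy=2); b=cv2.resize(b,None,fx=2.2,fy=2.2); o=np.zeros((370,790,3),np.uint8); o[:a.shape[0],:a.shape[1]]=a; o[:b.shape[0],405:405+b.shape[1]]=b; cv2.imwrite('pics/c6.png',o)
E
```

```text
time_s: 24.08
tcp_pos: [0.6217, -0.1461, 0.0788]
ee_rot: [[-0.999, 0.039, 0.001], [0.039, 0.999, -0.0], [-0.001, -0.0, -1.0]]
wrist_force: [0.2, 0.4, 0.3]
gripper_width: 0.642
gripper_force: 0.0
time_s: 24.7
tcp_pos: [0.6089, -0.1045, 0.2326]
ee_rot: [[-0.999, 0.042, 0.009], [0.042, 0.999, -0.001], [-0.009, -0.0, -1.0]]
wrist_force: [-1.2, 0.7, -0.1]
gripper_width: 0.7
gripper_force: 0.0
time_s: 25.32
tcp_pos: [0.5457, 0.0712, 0.229]
ee_rot: [[-0.999, 0.034, 0.001], [0.034, 0.999, 0.0], [-0.001, 0.001, -1.0]]
wrist_force: [0.2, 0.2, -0.5]
gripper_width: 0.998
gripper_force: 0.0
time_s: 25.45
tcp_pos: [0.5465, 0.0689, 0.2288]
ee_rot: [[-0.999, 0.038, 0.0], [0.038, 0.999, -0.0], [-0.0, -0.0, -1.0]]
wrist_force: [0.2, -0.1, 0.5]
gripper_width: 0.995
gripper_force: 0.0
[0.54653431 0.06891339 0.22877797]
[382.4 203.4] [ 14  14 162] [array([ 0.6849, -0.1478]), array([ 0.6835, -0.147 ])]
[383.5 221.6] [ 14  14 163] [array([ 0.6296, -0.1516]), array([ 0.6285, -0.1508])]
[294.7 249.4] [ 61  30 340] [array([0.5395, 0.1132]), array([0.5388, 0.1128])]
[379.6 244.1] [ 14  15 168] [array([ 0.5613, -0.1408]), array([ 0.5605, -0.14  ])]
[431.7 255.1] [ 24  13 149] [array([ 0.5314, -0.2975]), array([ 0.5308, -0.296 ])]
[269.1 290.2] [ 28  59 328] [array([0.4165, 0.1856]), array([0.4164, 0.1849])]
```

View pics/c6.png

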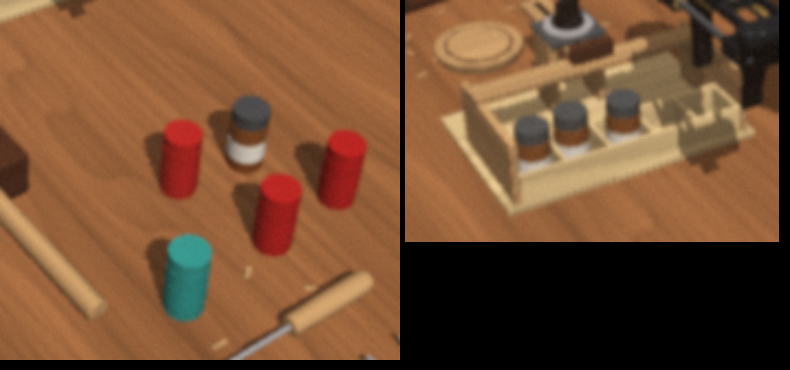

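Run:
```python
from h import *
o=[]
for n,(x,y,w,h) in (('s6',(240,190,80,70)),('top6',(360,190,60,70))):
    i=cv2.imread(f'pics/{n}.png'); c=load(n); f=7 if n=='top6' else 6
    I=cv2.resize(i[y:y+h,x:x+w],None,fx=f,fy=f,interpolation=cv2.INTER_CUBIC)
    for q in ((.6835,-.147),(.627,-.1505),(.5605,-.1415)):
      for z in (.008,.093):
        a=np.linspace(0,2*np.pi,40); P=np.c_[q[0]+.022*np.cos(a),q[1]+.022*np.sin(a),a*0+z]
        u=(proj(c,P)-[x,y]+.5)*f; cv2.polylines(I,[u.astype(np.int32)],True,(0,255,0) if z>.05 else (255,0,0),1)
    o.append(I[:420])
H=max(a.shape[0] for a in o); o=[cv2.copyMakeBorder(a,0,H-a.shape[0],0,0,0) for a in o]
im=np.hstack(o); print(im.shape); cv2.imwrite('pics/c7.png',im[:, :800] if im.shape[1]<=800 else cv2.resize(im,(800,int(H*800/im.shape[1]))))
```

```text
(420, 900, 3)
```

View pics/c7.png

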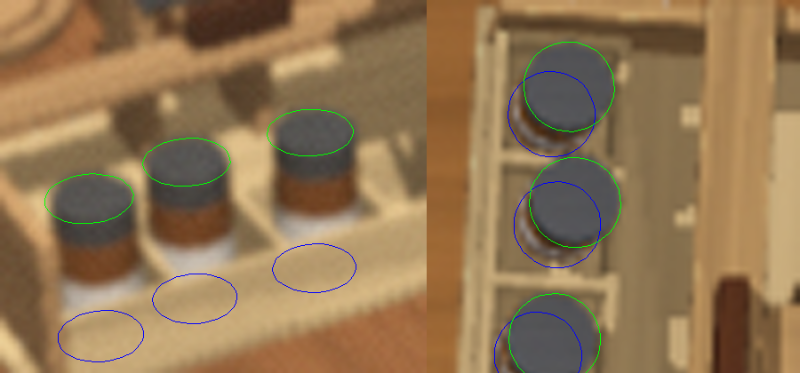

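Overlays put all three crate jars upright at lid height 93 mm. The cell 4 jar stands a few mm towards a corner of its cell. I'll fetch the last jar.

```bash
python3 -m jog '1 -14.7 43.6 0 0;1 -14.7 43.6 0 0;1 -14.7 43.6 0 0;1 -14.7 43.6 0 0;1 -14.7 43.6 0 0'; python3 -m jog '1 0 0 0 0;1 0 0 -60 0;1 0 0 -55 0;1 0 0 -45 0;1 0 0 0 0'; python3 -m jog '0 0 0 0 0;0 0 0 0 0;0 0 0 0 0;0 0 0 0 0;0 0 0 0 0'; python3 -m jog '0 0 0 0 0;0 0 0 0 0;0 0 0 50 0;0 0 0 50 0;0 0 0 40 0'
```

```text
time_s: 26.18
tcp_pos: [0.4731, 0.2873, 0.2285]
ee_rot: [[-0.999, 0.041, 0.0], [0.041, 0.999, -0.0], [-0.0, -0.0, -1.0]]
wrist_force: [0.3, 0.4, 0.6]
gripper_width: 0.997
gripper_force: 0.0
time_s: 26.8
tcp_pos: [0.4718, 0.2836, 0.0653]
ee_rot: [[-0.999, 0.041, -0.006], [0.041, 0.999, -0.006], [0.006, -0.007, -1.0]]
wrist_force: [0.1, 0.8, 0.9]
gripper_width: 1.0
gripper_force: 0.0
time_s: 27.42
tcp_pos: [0.473, 0.2871, 0.0689]
ee_rot: [[-0.999, 0.038, 0.0], [0.038, 0.999, 0.001], [-0.0, 0.001, -1.0]]
wrist_force: [0.4, -0.1, 0.9]
gripper_width: 0.518
gripper_force: 0.6
time_s: 28.05
tcp_pos: [0.4726, 0.2867, 0.2096]
ee_rot: [[-0.999, 0.039, -0.001], [0.039, 0.999, -0.0], [0.001, -0.0, -1.0]]
wrist_force: [1.1, 1.3, -2.8]
gripper_width: 0.503
gripper_force: 30.0
```

```bash
python3 -m jog '0 -3.9 -47.2 0 0;0 -3.9 -47.2 0 0;0 -3.9 -47.2 0 0;0 -3.9 -47.2 0 0;0 -3.9 -47.2 0 0'; python3 -m jog '0 -3.9 -47.2 0 0;0 -3.9 -47.2 0 0;0 -3.9 -47.2 0 0;0 -3.9 -47.2 0 0;0 0 0 0 0'; python3 -m jog '0 0 0 0 0;0 0 0 0 0'
python3 - <<'E'
from h import *
print(r.sense()['tcp_pos'],r.sense()['joints'].round(0));c=cap('scene','s8'); p=r.sense()['tcp_pos']
i=cv2.imread('pics/s8.png')
b=p-[0,0,.069]
for dz in (0,.085):
  a=np.linspace(0,2*np.pi,40); P=b+np.c_[.022*np.cos(a),.022*np.sin(a),a*0+dz]; cv2.polylines(i,[(proj(c,P)*8).astype(np.int32)],True,(0,255,0),1,shift=3)
cv2.imwrite('pics/c8.png',cv2.resize(i[130:270,230:390],None,fx=3.5,fy=3.5,interpolation=cv2.INTER_CUBIC))
E
```

```text
time_s: 28.68
tcp_pos: [0.4522, 0.0493, 0.2077]
ee_rot: [[-0.999, 0.039, -0.002], [0.039, 0.999, -0.0], [0.002, -0.0, -1.0]]
wrist_force: [0.7, -0.6, -2.0]
gripper_width: 0.497
gripper_force: 30.0
time_s: 29.3
tcp_pos: [0.4363, -0.1401, 0.2074]
ee_rot: [[-0.999, 0.044, -0.003], [0.044, 0.999, 0.0], [0.003, 0.0, -1.0]]
wrist_force: [-0.3, 1.1, -2.8]
gripper_width: 0.5
gripper_force: 30.0
time_s: 29.55
tcp_pos: [0.4377, -0.1371, 0.2083]
ee_rot: [[-0.999, 0.037, -0.001], [0.037, 0.999, 0.0], [0.001, 0.0, -1.0]]
wrist_force: [-0.9, -0.1, -2.0]
gripper_width: 0.499
gripper_force: 30.0
[ 0.4377317  -0.13705129  0.20826943] [  3.   7. -24.  -0. -59. -95.]
```

View pics/c8.png

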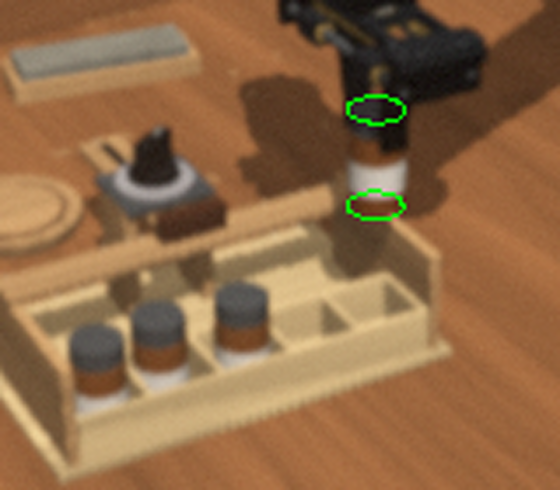

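The overlay matches the jar above cell 1, at crop pixel (376,205). I'll lower it.

```bash
python3 -m jog '0 0.5 -0.5 -40 0;0 0 0 -40 0;0 0 0 -30 0;0 0 0 -12 0;0 0 0 0 0'; python3 -m jog '0 0 0 -6 0;0 0 0 -3 0;0 0 0 0 0;0 0 0 0 0'; python3 -m jog '0.65 0 0 0 0;0.65 0 0 0 0;0.65 0 0 0 0;0.65 0 0 0 0'; python3 -m jog '0.65 0 0 30 0;0.65 0 0 40 0;0.65 0 0 40 0;0.65 0 0 40 0;0.65 0 0 0 0'
```

```text
time_s: 30.22
tcp_pos: [0.4386, -0.1379, 0.0864]
ee_rot: [[-0.999, 0.037, -0.001], [0.037, 0.999, -0.0], [0.001, -0.0, -1.0]]
wrist_force: [0.6, -0.2, -1.2]
gripper_width: 0.498
gripper_force: 30.0
time_s: 30.72
tcp_pos: [0.4385, -0.1384, 0.0779]
ee_rot: [[-0.999, 0.039, 0.001], [0.039, 0.999, -0.0], [-0.001, -0.0, -1.0]]
wrist_force: [-0.2, -0.2, -1.8]
gripper_width: 0.5
gripper_force: 30.0
time_s: 31.22
tcp_pos: [0.4385, -0.1384, 0.0777]
ee_rot: [[-0.999, 0.039, 0.0], [0.039, 0.999, -0.0], [-0.0, -0.0, -1.0]]
wrist_force: [0.1, -0.2, 0.1]
gripper_width: 0.651
gripper_force: 0.0
time_s: 31.85
tcp_pos: [0.4402, -0.1385, 0.2309]
ee_rot: [[-0.999, 0.038, 0.008], [0.038, 0.999, -0.0], [-0.008, -0.0, -1.0]]
wrist_force: [0.6, -0.5, -0.6]
gripper_width: 0.651
gripper_force: 0.0
```

```bash
python3 -m jog '0.5 10 60 0 0;0.5 10 60 0 0;0.5 10 60 0 0;0.5 10 60 0 0;0.5 0 0 0 0'
python3 - <<'E'
from h import *
print(r.sense()['tcp_pos']); lids('top9',(.085,.093)); c=cap('scene','s9')
a=cv2.imread('pics/s9.png')[165:270,205:370]; b=cv2.imread('pics/top9.png')[180:310,355:455]
a=cv2.resize(a,None,fx=2.8,fy=2.8); b=cv2.resize(b,None,fx=3,fy=3); o=np.zeros((390,780,3),np.uint8); o[:a.shape[0],:a.shape[1]]=a; o[:b.shape[0],470:470+b.shape[1]]=b; cv2.imwrite('pics/c9.png',o)
E
```

```text
time_s: 32.48
tcp_pos: [0.4784, 0.1049, 0.2262]
ee_rot: [[-0.999, 0.033, -0.002], [0.033, 0.999, -0.001], [0.002, -0.001, -1.0]]
wrist_force: [0.5, -0.7, 0.5]
gripper_width: 0.501
gripper_force: 0.0
[0.47835158 0.10485095 0.22620662]
[382.4 203.5] [ 14  14 164] [array([ 0.6846, -0.1477]), array([ 0.6833, -0.1469])]
[383.5 221.6] [ 14  14 163] [array([ 0.6296, -0.1516]), array([ 0.6285, -0.1508])]
[379.6 244.1] [ 14  15 168] [array([ 0.5613, -0.1408]), array([ 0.5605, -0.14  ])]
[431.8 255.1] [ 24  13 148] [array([ 0.5315, -0.2977]), array([ 0.5308, -0.2962])]
[282.9 279. ] [ 55  38 304] [array([0.4504, 0.146 ]), array([0.4502, 0.1455])]
[250.  307.3] [ 15  23 137] [array([0.3654, 0.2402]), array([0.3655, 0.2393])]
```

View pics/c9.png

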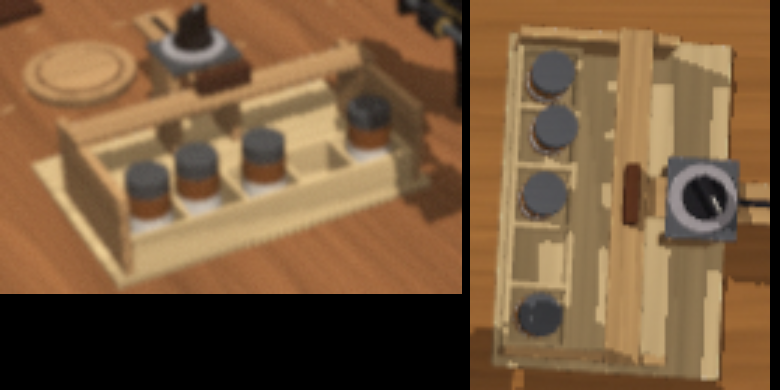

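All four jars stand upright in cells 1, 3, 4 and 5, and the keeper is fully open with its handle at crop pixel (632,195). Next I'll close the keeper.

```bash
python3 -m jog '0.5 11.2 -46.7 0 0;0.5 11.2 -46.7 0 0;0.5 11.2 -46.7 0 0;0.5 11.2 -46.7 0 0;0.5 11.2 -46.7 0 0'; python3 -m jog '0.5 11.2 -46.7 0 0;0.5 11.2 -46.7 0 0;0.5 0 0 0 0;0.5 0 0 0 0;0.5 0 0 0 0'
```

```text
time_s: 33.2
tcp_pos: [0.5333, -0.135, 0.2272]
ee_rot: [[-0.999, 0.041, -0.001], [0.041, 0.999, 0.0], [0.001, 0.0, -1.0]]
wrist_force: [0.2, -0.3, -0.2]
gripper_width: 0.5
gripper_force: 0.0
time_s: 33.83
tcp_pos: [0.5561, -0.2247, 0.2277]
ee_rot: [[-0.999, 0.038, -0.0], [0.038, 0.999, 0.0], [0.0, 0.0, -1.0]]
wrist_force: [0.2, -0.5, 0.3]
gripper_width: 0.502
gripper_force: 0.0
```

```bash
python3 -m jog '0.5 0 1 -50 0;0.5 0 0 -40 0;0.5 0 0 -18 0;0.5 0 0 0 0;0.5 0 0 0 0'; python3 -m jog '0 0 0 0 0;0 0 0 0 0;0 0 0 0 0;0 0 0 0 0;0 0 0 0 0'; python3 -m jog '0 0.4 10 0 0;0 0.4 10 0 0;0 0.4 10 0 0;0 0.4 10 0 0;0 0.4 10 0 0';  python3 -m jog '0 0.4 10 0 0;0 0.4 10 0 0;0 0.4 8 0 0;0 0 3 0 0;0 0 0 0 0'; python3 -m jog '0 0 0 0 0;0 0 0 0 0'
```

```text
time_s: 34.45
tcp_pos: [0.5575, -0.2238, 0.1209]
ee_rot: [[-0.999, 0.037, 0.002], [0.037, 0.999, -0.001], [-0.002, -0.0, -1.0]]
wrist_force: [1.1, 1.0, 0.4]
gripper_width: 0.503
gripper_force: 0.0
time_s: 35.08
tcp_pos: [0.5568, -0.2227, 0.1198]
ee_rot: [[-0.999, 0.039, 0.0], [0.039, 0.999, 0.002], [-0.0, 0.002, -1.0]]
wrist_force: [-0.6, 6.7, 2.2]
gripper_width: 0.16
gripper_force: 30.0
time_s: 35.7
tcp_pos: [0.5589, -0.1736, 0.1198]
ee_rot: [[-0.999, 0.038, 0.0], [0.038, 0.999, -0.0], [-0.0, -0.0, -1.0]]
wrist_force: [0.0, -2.2, 1.6]
gripper_width: 0.154
gripper_force: 30.0
time_s: 36.33
tcp_pos: [0.5601, -0.1427, 0.1197]
ee_rot: [[-0.999, 0.038, 0.0], [0.038, 0.999, 0.001], [-0.0, 0.001, -1.0]]
wrist_force: [-1.1, 1.6, 4.7]
gripper_width: 0.16
gripper_force: 30.0
time_s: 36.58
tcp_pos: [0.5601, -0.1427, 0.1197]
ee_rot: [[-0.999, 0.039, 0.0], [0.039, 0.999, 0.001], [-0.0, 0.001, -1.0]]
wrist_force: [-1.4, 2.4, 5.3]
gripper_width: 0.158
gripper_force: 30.0
```

```bash
python3 -m jog '0 0 2 0 0;0 0 0 0 0;0 0 0 0 0'
```

```text
time_s: 36.95
tcp_pos: [0.5601, -0.1426, 0.1198]
ee_rot: [[-0.999, 0.039, 0.0], [0.039, 0.999, -0.002], [-0.0, -0.002, -1.0]]
wrist_force: [-1.2, -5.0, 4.0]
gripper_width: 0.156
gripper_force: 30.0
```

```bash
python3 -m jog '0 0 -1 0 0;0.5 0 0 0 0;0.5 0 0 0 0;0.5 0 0 0 0;0.5 0 0 40 0'; python3 -m jog '0.5 0 0 40 0;0.5 -1.4 -37.3 0 7.8;0.5 -1.4 -37.3 0 7.8;0.5 -1.4 -37.3 0 7.8;0.5 -1.3 -37.3 0 7.8'; python3 -m jog '0.5 0 0 0 0;0.5 0 0 0 0;0.5 0 0 0 0'
```

```text
time_s: 37.58
tcp_pos: [0.5576, -0.1418, 0.1564]
ee_rot: [[-0.999, 0.039, -0.009], [0.039, 0.999, 0.001], [0.009, 0.001, -1.0]]
wrist_force: [0.3, -0.2, 0.4]
gripper_width: 0.473
gripper_force: 0.0
time_s: 38.2
tcp_pos: [0.5543, -0.2923, 0.1992]
ee_rot: [[-0.872, -0.489, -0.0], [-0.489, 0.872, 0.0], [0.0, 0.001, -1.0]]
wrist_force: [-0.2, 0.8, -0.6]
gripper_width: 0.5
gripper_force: 0.0
time_s: 38.58
tcp_pos: [0.5546, -0.2905, 0.1995]
ee_rot: [[-0.874, -0.485, -0.0], [-0.485, 0.874, 0.0], [-0.0, 0.0, -1.0]]
wrist_force: [0.1, 0.9, 0.0]
gripper_width: 0.5
gripper_force: 0.0
```

```bash
python3 -m jog '0.5 0 -1.7 -26 0;0.5 0 0 -26 0;0.5 0 0 0 0;0.5 0 0 0 0'; python3 -m jog '0 0 0 0 0;0 0 0 0 0;0 0 0 0 0;0 0 0 0 0;0 0 0 0 0'; python3 -m jog '0 0 0 0 -8;0 0 0 0 -8;0 0 0 0 -8;0 0 0 0 -8;0 0 0 0 -8'; python3 -m jog '0 0 0 0 -8;0 0 0 0 -8;0 0 0 0 -8;0 0 0 0 -6;0 0 0 0 0';python3 -m jog '0 0 0 0 0;0 0 0 0 0'
python3 - <<'E'
from h import *
s=r.sense();print(s['joints'].round(1),s['moment'],np.degrees(np.arctan2(s['ee_rot'][1,0],s['ee_rot'][0,0])))
E
```

```text
time_s: 39.08
tcp_pos: [0.5553, -0.293, 0.1488]
ee_rot: [[-0.874, -0.486, 0.002], [-0.486, 0.874, -0.001], [-0.001, -0.002, -1.0]]
wrist_force: [-0.3, 0.3, 0.5]
gripper_width: 0.501
gripper_force: 0.0
time_s: 39.7
tcp_pos: [0.5538, -0.2921, 0.1478]
ee_rot: [[-0.875, -0.485, -0.001], [-0.485, 0.875, 0.002], [0.0, 0.002, -1.0]]
wrist_force: [-1.5, 4.8, 3.4]
gripper_width: 0.156
gripper_force: 30.0
time_s: 40.33
tcp_pos: [0.5539, -0.2928, 0.1478]
ee_rot: [[-0.981, 0.195, -0.001], [0.195, 0.981, 0.0], [0.001, 0.0, -1.0]]
wrist_force: [-1.2, 2.6, 1.6]
gripper_width: 0.16
gripper_force: 30.0
time_s: 40.95
tcp_pos: [0.5538, -0.2932, 0.1478]
ee_rot: [[-0.755, 0.655, -0.001], [0.655, 0.755, 0.0], [0.001, -0.001, -1.0]]
wrist_force: [-2.9, 1.5, 3.7]
gripper_width: 0.159
gripper_force: 30.0
time_s: 41.2
tcp_pos: [0.5538, -0.2932, 0.1478]
ee_rot: [[-0.755, 0.656, -0.001], [0.656, 0.755, 0.0], [0.001, -0.001, -1.0]]
wrist_force: [-3.3, 0.5, 4.5]
gripper_width: 0.159
gripper_force: 30.0
[ -13.1   26.    -5.8    0.   -58.3 -117.9] [0.47958978 1.17912896 0.01857256] 139.03401641187213
```

```bash
python3 -m jog '0 0 0 0 -3;0 0 0 0 0;0.5 0 0 0 0;0.5 0 0 0 0;0.5 0 0 0 0'; python3 -m jog '0.5 0 0 30 0;0.5 0 0 40 0;0.5 0 0 30 0;0.5 -20 50 0 0;0.5 -20 50 0 0';  python3 -m jog '0.5 -20 50 0 0;0.5 -10 60 0 0;0.5 -10 60 0 0;0.5 0 60 0 0;0.5 0 60 0 0'; python3 -m jog '0.5 0 0 0 0;0.5 0 0 0 0'
python3 - <<'E'
from h import *
lids('top10',(.093,)); c=cap('scene','s10')
a=cv2.imread('pics/s10.png')[150:270,205:370]; b=cv2.imread('pics/top10.png')[180:310,355:455]
a=cv2.resize(a,None,fx=2.8,fy=2.8); b=cv2.resize(b,None,fx=3,fy=3); o=np.zeros((390,780,3),np.uint8); o[:a.shape[0],:a.shape[1]]=a; o[:b.shape[0],470:470+b.shape[1]]=b; cv2.imwrite('pics/c10.png',o)
E
```

```text
time_s: 41.82
tcp_pos: [0.5549, -0.2932, 0.1473]
ee_rot: [[-0.719, 0.695, 0.001], [0.695, 0.719, -0.0], [-0.001, 0.0, -1.0]]
wrist_force: [0.8, 0.1, 0.8]
gripper_width: 0.421
gripper_force: 0.0
time_s: 42.45
tcp_pos: [0.5144, -0.1923, 0.2475]
ee_rot: [[-0.718, 0.696, 0.001], [0.696, 0.718, 0.0], [-0.001, 0.001, -1.0]]
wrist_force: [0.2, 0.3, 0.1]
gripper_width: 0.5
gripper_force: 0.0
time_s: 43.08
tcp_pos: [0.4744, 0.099, 0.248]
ee_rot: [[-0.72, 0.694, 0.002], [0.694, 0.72, 0.001], [-0.001, 0.002, -1.0]]
wrist_force: [1.4, -0.5, 0.5]
gripper_width: 0.502
gripper_force: 0.0
time_s: 43.32
tcp_pos: [0.4744, 0.097, 0.2474]
ee_rot: [[-0.72, 0.694, -0.0], [0.694, 0.72, -0.0], [0.0, -0.0, -1.0]]
wrist_force: [0.3, -0.6, 0.2]
gripper_width: 0.502
gripper_force: 0.0
[433.1 253.8] [ 24  18 172] [array([ 0.5347, -0.3   ])]
[285.3 281.6] [ 53  35 268] [array([0.4427, 0.138 ])]
[252.1 308.8] [ 13  21 124] [array([0.3611, 0.2331])]
```

View pics/c10.png

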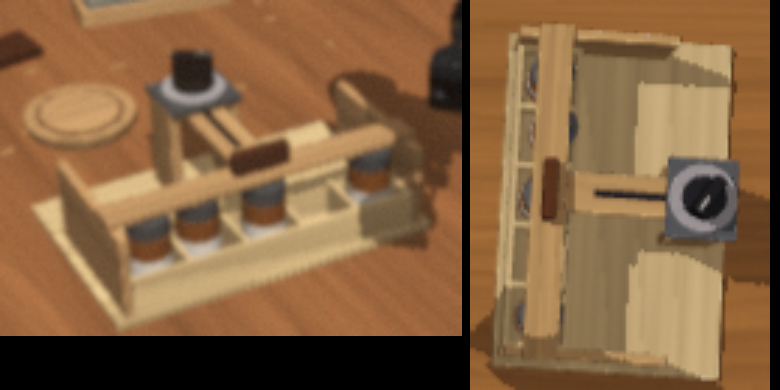

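The keeper is closed over four upright jars, with its handle at crop pixel (551,188), and the knob has been turned back to tight.

```bash
python3 -c "
from station import r
print(r.finish_job())"
```

```text
the job is handed in; nothing more can be done
None
```

Job handed in: the three loose jars stand upright in cells 1, 4 and 5 with the packed jar left in cell 3, the keeper is slid back to its closed stop, the clamp knob is turned to about 1.45 rad (tight), and the mallet, plate blank and carving tool were not touched.

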